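# Clear the scoop and stack the kitchen caddy

## Robot

A 6-joint arm with a two-finger parallel gripper is mounted at the origin on the work surface. World frame = base frame: x ahead of the robot, y to its left, z up, the work surface at z = 0. Lengths are in m, angles in rad, forces in N, time in s.
With the tool pointing down it reaches from about 0.325 to 1 m from the base axis. Payload 5.1 kg.
Tool frame: the origin (TCP) lies between the finger pads; the fingertips stand r.tip_extent ahead of it and the grasp point (between the pads) lies 5 mm behind it (r.tip_extent is the distance from the TCP to the fingertips, in m); y points along the fingers, x is the direction in which the jaws open and shut, and the axes are right-handed (so a half turn about y gives the same grasp; the last joint's range is limited). The gripper opens to 85 mm and grips with 20 to 120 N. Pads are 22 mm wide; open, the fingers measure 114 mm over their backs; the gripper's body (76 mm by 85 mm) begins 54 mm behind the grasp point. The pads swing forward as they close: fully open they stand 13 mm farther back than shut.
Start: joints at [-0.083, 0.124, 1.65, -0, 1.367, -0.083], TCP at [0.65, -0, 0.245] pointing down, gripper open.
Joint ranges: [-2.61, 2.61], [-1.02, 2.33], [0.03, 2.71], [-1.35, 4.49], [0.32, 2.68], [-2.91, 2.91]. Speed limits (rad/s): [2.57, 2.57, 3.14, 3.14, 3.14, 3.14].

## Interface

Orientations are given as a rotation vector (axis times angle).
In Python, from bench import status, cams, r gives the robot as it stands. The module is installed in compiled form; this text tells all that it offers.
- The arm moves only by the tool drive_tool, never from a script. Its argument "rows" is a list of rows, each a list of 5 numbers: the opening, from 0 (shut) to 1 (fully open), then the shift along the world's x, y, z in m, then the turn about the world's z in rad. In form: [[fingers, tx, ty, tz, yaw], ...]. A call has 1 to 10 rows; each row is the pose to reach, as a shift and turn from the pose commanded when the call began; what a row does not reach only later rows make up. A row lasts 1/10 s, in which the tool goes at most 50 mm and 8.59 degrees, less where a joint would pass 70% of its speed; a pose out of reach is approached as far as the arm can. A call with a gripper value outside its range is refused whole. The fingers move at their own pace and stop on an object; "squeeze" is the grip in N (left out, the last holds). Time passes only in rows, so rows that repeat a pose let the fingers close. It gives the time, the measured TCP pose, the force and the opening at its end, in the units of the state.
- status.read_state(): the state, without advancing time (a new reading comes with each control period).
- cams.get_image(name): name is "scene" or "side" or "wrist"; returns the picture (420x560x3 uint8, blue, green, red); there is no depth.
- cams.get_calibration(name): a dict with "K" (3x3 intrinsics, pixels), "extrinsics" (4x4, takes a point from world to camera coordinates). Camera axes: x right, y down, z forward; pixel columns grow to the right and rows downward; lengths in m; the calibration is good to about 2 mm. A picture is of the moment at which its call begins: read the wrist's pose just before it. get_calibration takes no time and is no camera call; for the wrist camera it gives the pose at the moment of the call.
- r.finish_job(): hands the job in, once; it reports no verdict.
The state is a dict: "time_s": time; "joint_pos": joint angles; "dq": joint speeds; "joint_torque": joint torques, N m; "ee_pos": TCP position; "tool_rot": TCP orientation; "ft_force": force on the tool from outside, world axes, zero at the start; "wrist_torque": the same for the moment, N m; "finger_gap": opening from 0.0 (shut) to 1.0 (fully open).
Only numpy, scipy, OpenCV 4.12 (cv2) and the standard library are available. Lean on these libraries where they do the work, as an engineer would, in place of code of your own. Each camera call takes 0.05 s, during which the arm holds its last target.

## Task

The teal scoop was left in the dark lower tray: take it out and gently lay it right way up, its bowl flat on the floor of the ceramic spoon rest. Then pick up the green caddy tray by its handle bar and lower it gently onto the lower tray, so that all four corner lugs drop into the sockets and it sits fully home; do not drop it, and leave the lower tray, the spoon rest and everything else on the counter where they stand.

Things in the scene. Friction and masses are not known exactly. Their poses are not given: they have to be found in the camera images.
- base_seat (a point): Lower tray: dark grey open tray, 120 (its x) by 180 (its y), 45 high, 0.9 kg, walls and floor 5 thick, loose on the counter. This point: the tray's middle at rim height, 45 above the counter; z up. A socket in each corner. The scoop starts inside, its handle sticking out over the +x long wall, and keeps the caddy from seating until it is taken out.
- base_socket (a point): Mouth of the lower tray's socket at its +x +y corner, at rim height; the four sockets lie 46 along x and 76 along y from the middle. Each is a 16 square hole, 16 deep with an orange bottom, in a 28 square corner post level with the rim. Axes as the tray's.
- caddy_grip (a point): Upper caddy tray: sage green, 120 (its x) by 180 (its y), 0.36 to 0.6 kg. This point: the centre of its oat-coloured handle bar, 95 above the counter as it stands; bar 16 wide (x), 122 long (y), 20 high, on two uprights 55 either side of the middle (98 clear between). The tray's rim is 38 below this point. Seated, this point is 83 above base_seat; either way round fits.
- caddy_lug (a point): Tip of the caddy's lug at its +x +y corner, 95 below the bar's centre. Four orange round lugs, 12 across and 12 long, the last 5 tapering to 6 across, lie 46 along x and 76 along y from the middle, under the tray's flat underside; the caddy stands on them. Axes as the caddy's.
- scoop_grip (a point): Teal plastic scoop, 0.08 kg, 161 long, flat-bottomed. This point: on its handle, 95 from the bowl's centre along the scoop's +x and 51 above its underside. Handle 18 wide (y), 14 high, along +x from 34 to 126 from the bowl's centre. In the lower tray this point is 20 or more outside the tray's wall and 56 above the counter. z up.
- scoop_bowl (a point): Centre of the teal scoop's bowl, 21 above its underside; bowl 70 (x) by 50 (y) by 42 high, open at the top, with a low front lip at -x and the handle's upright, 58 high, at +x. The scoop stands level on the bowl alone.
- rest_in (a point): Spoon rest: round blue ceramic dish, 156 across, rim 14 high, 0.7 kg, loose. This point is the centre of its flat inner floor, 6 above the counter; that floor is about 124 across. z up.
- bowls: Bystander, leave alone: two nested steel mixing bowls, 220 across, 110 high; origin at the centre of its underside.
- jar: Bystander, leave alone: amber glass jar with wooden lid, 64 across, 90 high; origin at the centre of its underside.
- mug: Bystander, leave alone: terracotta mug, 72 across, 85 high; origin at the centre of its underside.
- ramekin: Bystander, leave alone: small white dish, 70 across, 35 high; origin at the centre of its underside.
- soap: Bystander, leave alone: green soap bottle, 64 across, 150 high; origin at the centre of its underside.
- mill: Bystander, leave alone: dark wooden pepper mill, 54 across, 140 high; origin at the centre of its underside.
Not all that is in view belongs to the job. Of the things that look like the part that bears caddy_grip, the smaller one is meant.

How it is judged:
On the way, in this order (a step that is already met when the one before it is completed fails the run):
1. the scoop lies flat in the spoon rest, let go (horizontal distance between scoop_bowl and rest_in below 0.03 m and z of scoop_bowl in the frame of rest_in below 0.027 m and angle between scoop_bowl's own z axis and vertical below 0.12 rad and contact force between the fingers and scoop below 0.1 N), for 0.2 s.
2. the caddy sits on the lower tray with its lugs in the sockets, let go (horizontal distance between caddy_grip and base_seat below 0.006 m and z of caddy_grip in the frame of base_seat between 0.079 and 0.0865 m and angle between the y axis of caddy_grip and the y axis of base_seat, either way round below 0.05 rad and angle between caddy_grip's own z axis and vertical below 0.03 rad and contact force between the fingers and caddy below 0.1 N), for 0.2 s.
At the end, for the whole second after the job is handed in: The scoop stands flat (within 7 degrees) in the spoon rest, its bowl's centre within 30 mm of the rest's centre; the caddy is fully seated on the lower tray (centres within 6 mm, long sides parallel within 3 degrees, height within 3.5 mm of home, level); both are released and all is at rest (all of step 1 and all of step 2 and linear speed of each of caddy, base, scoop below 0.02 m/s); the robot touches nothing.
It fails at once if the lower tray or the spoon rest is moved more than 40 mm (distance of any of base_seat, rest_in from where it was at the start of the episode above 0.04 m).
It fails at once if a bystander is moved more than 30 mm or tipped over (distance of any of bowls, jar, mug, ramekin, soap, mill from where it was at the start of the episode above 0.03 m or angle between any of bowls, jar, mug, ramekin, soap, mill's own z axis and vertical above 0.6 rad).
It fails at once if the caddy is dropped or slammed onto the lower tray (faster than 0.35 m/s just above it) (horizontal distance between caddy_grip and base_seat below 0.04 m and z of caddy_grip in the frame of base_seat below 0.123 m and linear speed of caddy above 0.35 m/s).
It fails at once if the scoop is dropped into the spoon rest (faster than 0.5 m/s just above it) (horizontal distance between scoop_bowl and rest_in below 0.04 m and z of scoop_bowl in the frame of rest_in below 0.07 m and linear speed of scoop above 0.5 m/s).
It also fails if it takes over 66 s, if anything falls off the work surface, if the arm or the gripper's body presses on something with over 40 N, if the wrist force passes 120 N, or if a joint passes its speed limit or range.

## Working session

There is one attempt and no reset: what is moved stays moved. The work goes in short steps, Python scripts to look and compute and a tool call to move; the robot and the scene stay as the last step left them, time stands still between calls to the robot, and variables do not carry over. Pictures are saved under pics/ and viewed, and the job is handed in when it is done.

Besides the shell and the picture viewer there is one more tool, called after ">>>" as a command line: name --pt "numbers of a row" for each row, then --argument value for the rest. drive_tool: Moves the arm, as the interface text tells. Its arguments: {"type":"object","properties":{"rows":{"type":"array","items":{"type":"array","items":{"type":"number"}}},"squeeze":{"type":"number"}},"required":["rows"]}

```bash
mkdir -p pics; cat > h.py <<'E'
import numpy as np, cv2
from bench import status, cams, r
def snap(n,f):
    c=cams.get_calibration(n); im=cams.get_image(n); cv2.imwrite('pics/'+f+'.png',im); np.savez('pics/'+f+'.npz',K=c['K'],E=c['extrinsics'],im=im); return im
def load(f):
    d=np.load('pics/'+f+'.npz'); return d['K'],d['E'],d['im']
def ray(f,uv):
    K,E,_=load(f); R,t=E[:3,:3],E[:3,3]
    d=R.T@np.linalg.solve(K,[uv[0],uv[1],1.]); return -R.T@t,d
def onz(f,uv,z):
    o,d=ray(f,uv); return o+d*(z-o[2])/d[2]
def proj(f,p):
    K,E,_=load(f); q=K@(E[:3,:3]@np.asarray(p)+E[:3,3]); return q[:2]/q[2]
def tri(l):
    A=np.zeros((3,3));b=np.zeros(3)
    for f,uv in l:
        o,d=ray(f,uv); d=d/np.linalg.norm(d); P=np.eye(3)-np.outer(d,d); A+=P;b+=P@o
    p=np.linalg.solve(A,b)
    return p,[np.linalg.norm(proj(f,p)-uv) for f,uv in l]
E
python3 - <<'E'
from h import *
print(status.read_state(), r.tip_extent)
for n in ['scene','side','wrist']:
    snap(n,n+'0'); c=cams.get_calibration(n); print(n,c['K'],c['extrinsics'])
E
```

```text
{'time_s': 0.0, 'joint_pos': array([-8.25969900e-02,  1.24509526e-01,  1.65167547e+00,  6.92943072e-06,
        1.36750926e+00, -8.26221048e-02]), 'dq': array([-0.00051945,  0.00193376, -0.00164404,  0.0017577 , -0.0003381 ,
       -0.00067606]), 'joint_torque': array([ 3.96925461e-04, -4.23608243e+01, -3.65454090e+01,  2.94756808e-05,
        6.89593100e-03,  2.82237529e-06]), 'ee_pos': array([6.49415355e-01, 2.30698062e-05, 2.44049264e-01]), 'tool_rot': array([-1.57061552,  0.00162586,  0.0016631 ]), 'ft_force': array([-0.84983152, -0.01095862, -0.3503307 ]), 'wrist_torque': array([ 0.015171  ,  0.00870257, -0.07543734]), 'finger_gap': 1.0007797437406487} 0.014
scene [[480.33192402   0.         273.60129642]
 [  0.         480.33192402 213.99265316]
 [  0.           0.           1.        ]] [[ 0.68313223  0.73021445  0.01082637 -0.33288118]
 [ 0.57269042 -0.52644817 -0.6283932  -0.24410617]
 [-0.45316227  0.4354758  -0.77782053  1.89301443]
 [ 0.          0.          0.          1.        ]]
side [[415.51859916   0.         274.22915526]
 [  0.         415.51859916 203.21073683]
 [  0.           0.           1.        ]] [[ 0.82570749 -0.56409589 -0.00172067 -0.39161412]
 [-0.40657151 -0.59300778 -0.69501178  0.25617893]
 [ 0.39103292  0.57457601 -0.71899629  1.2003549 ]
 [ 0.          0.          0.          1.        ]]
wrist [[312.78497682   0.         280.77571999]
 [  0.         312.78497682 203.55500343]
 [  0.           0.           1.        ]] [[ 9.99999531e-01 -8.21967223e-04 -5.11676128e-04 -6.49501248e-01]
 [-6.43159016e-04 -9.58962356e-01  2.83532691e-01 -3.67122345e-02]
 [-7.23732724e-04 -2.83532229e-01 -9.58962435e-01  3.79456548e-01]
 [ 0.00000000e+00  0.00000000e+00  0.00000000e+00  1.00000000e+00]]
```

View pics/scene0.png

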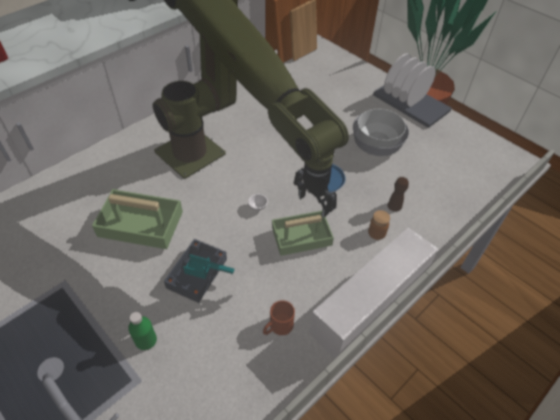

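View pics/side0.png

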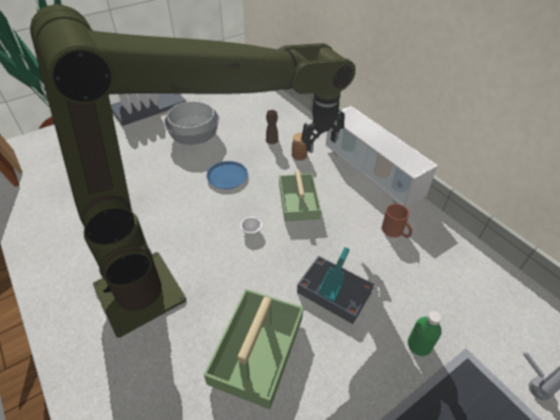

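View pics/wrist0.png

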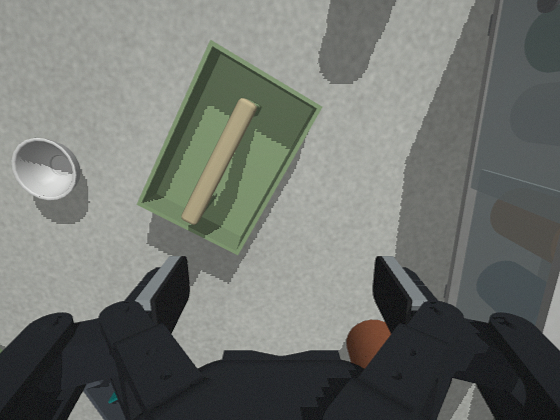

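The wrist view shows the small green caddy ahead. The side view shows the rest at (228,176), the tray at (335,288) and the teal scoop handle reaching to (345,253). Next are rough positions.

```bash
python3 - <<'E'
from h import *
for f,uv,z,n in [('side0',(228,176),.01,'rest'),('side0',(335,288),.045,'tray'),('scene0',(197,270),.045,'tray'),('side0',(345,253),.056,'scoop end'),('scene0',(231,269),.056,'scoop end'),('side0',(299,184),.095,'bar'),('scene0',(303,221),.095,'bar'),('side0',(252,226),.035,'ram'),('side0',(300,147),.05,'jar'),('side0',(272,126),.07,'mill'),('side0',(192,124),.06,'bowls'),('side0',(396,220),.04,'mug'),('side0',(424,335),.07,'soap'),('side0',(335,110),.13,'shelf'),('side0',(432,168),.13,'shelf'),('side0',(425,200),.0,'shelf low'),('side0',(255,345),.07,'bigcaddy')]:
    print(n,onz(f,uv,z).round(3))
def mask(f,lo,hi):
    K,E,im=load(f); m=cv2.inRange(cv2.cvtColor(im,cv2.COLOR_BGR2HSV),lo,hi)
    n,l,s,c=cv2.connectedComponentsWithStats(m); 
    return [(s[i],c[i].round(1)) for i in range(1,n) if s[i,4]>40]
for f in ['side0','scene0','wrist0']: print(f,'teal',mask(f,(85,120,40),(98,255,255)),'blue',mask(f,(100,100,40),(120,255,255)))
for n in ['side','scene']:
    im=load(n+'0')[2]
    x,y=(270,220) if n=='side' else (140,215)
    cv2.imwrite('pics/c_%s.png'%n,cv2.resize(im[y:y+120,x:x+150],None,fx=5,fy=5,interpolation=cv2.INTER_CUBIC))
E
```

```text
rest [0.457 0.276 0.01 ]
tray [ 0.454 -0.33   0.045]
tray [ 0.483 -0.324  0.045]
scoop end [ 0.551 -0.259  0.056]
scoop end [ 0.558 -0.248  0.056]
bar [0.59  0.024 0.095]
bar [0.596 0.028 0.095]
ram [0.389 0.001 0.035]
jar [0.746 0.223 0.05 ]
mill [0.718 0.373 0.07 ]
bowls [0.469 0.578 0.06 ]
mug [ 0.783 -0.243  0.04 ]
soap [ 0.536 -0.57   0.07 ]
shelf [0.933 0.252 0.13 ]
shelf [ 0.976 -0.193  0.13 ]
shelf low [ 0.969 -0.213  0.   ]
bigcaddy [ 0.175 -0.354  0.07 ]
side0 teal [(array([325, 285,  15,  16,  88], dtype=int32), array([332.9, 293.8]))] blue [(array([208, 163,  39,  25, 736], dtype=int32), array([226.9, 175.2]))]
scene0 teal [] blue [(array([329, 168,  13,  22, 185], dtype=int32), array([334.8, 179.5]))]
wrist0 teal [(array([108, 392,  10,  11,  58], dtype=int32), array([112.7, 397.8]))] blue []
```

View pics/c_side.png

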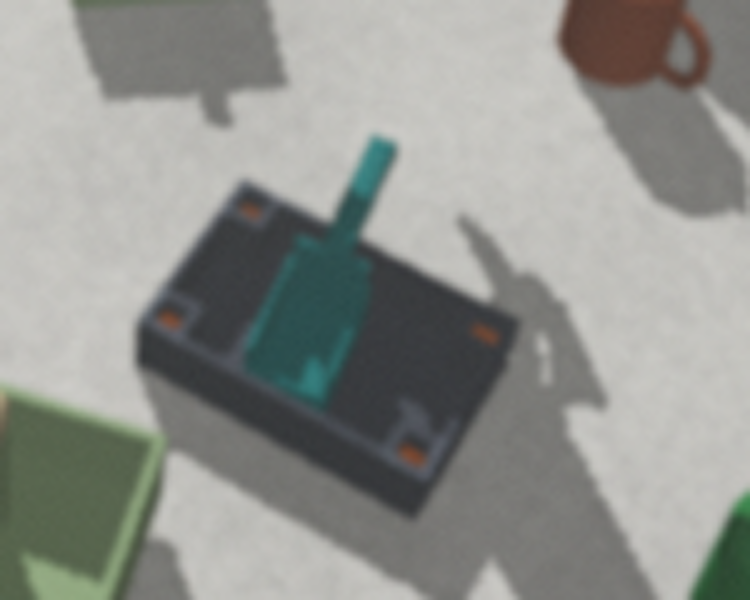

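View pics/c_scene.png

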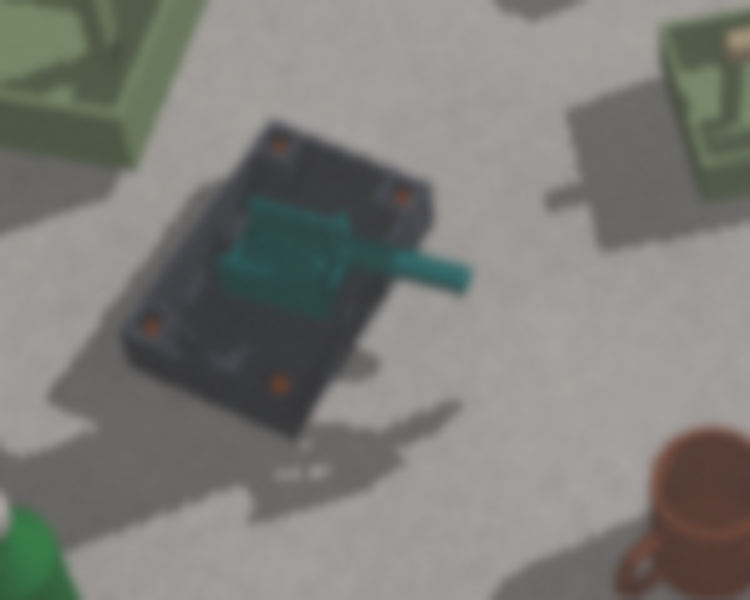

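>>> drive_tool --pt "1 -0.02 -0.045 0 0" --pt "1 -0.04 -0.09 0 0" --pt "1 -0.06 -0.135 0 0" --pt "1 -0.08 -0.18 0 0" --pt "1 -0.1 -0.225 0 0" --pt "1 -0.12 -0.27 0 0" --pt "1 -0.14 -0.315 0 0" --pt "1 -0.15 -0.36 0 0" --pt "1 -0.15 -0.38 0 0" --pt "1 -0.15 -0.38 0 0"

```text
time_s: 1.15
ee_pos: [0.4993, -0.3822, 0.2448]
tool_rot: [-1.57, 0.003, -0.002]
ft_force: [0.3, 0.9, 0.3]
finger_gap: 1.004
```

```bash
python3 - <<'E'
from h import *
snap('wrist','w1')
E
```

```text
(no output)
```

View pics/w1.png

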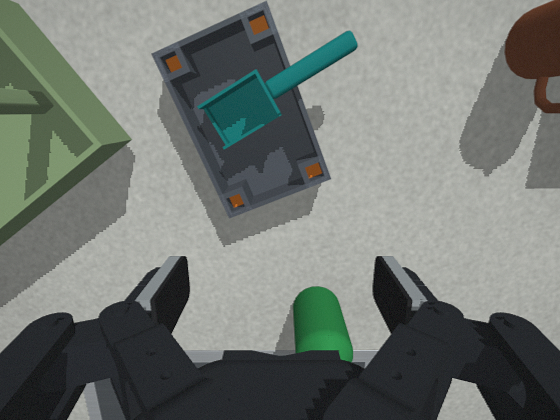

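>>> drive_tool --pt "1 0 -0.03 0 0" --pt "1 0 -0.04 0 0" --pt "1 0 -0.04 0 0"

```text
time_s: 1.5
ee_pos: [0.5005, -0.4195, 0.245]
tool_rot: [-1.57, -0.0, 0.0]
ft_force: [0.1, 0.9, 0.5]
finger_gap: 1.002
```

```bash
python3 - <<'E'
from h import *
snap('wrist','w2')
E
```

```text
(no output)
```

View pics/w2.png

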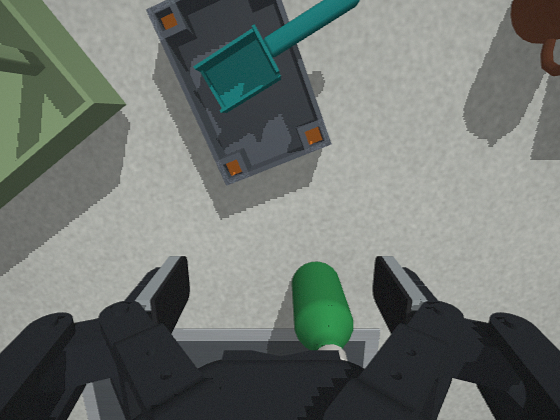

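```bash
python3 - <<'E'
from h import *
im=load('w1')[2]; cv2.imwrite('pics/w1c.png',cv2.resize(im[0:150,140:340],None,fx=4,fy=4,interpolation=cv2.INTER_CUBIC))
cv2.imwrite('pics/w1d.png',cv2.resize(im[100:250,200:400],None,fx=4,fy=4,interpolation=cv2.INTER_CUBIC))
E
```

```text
(no output)
```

View pics/w1c.png

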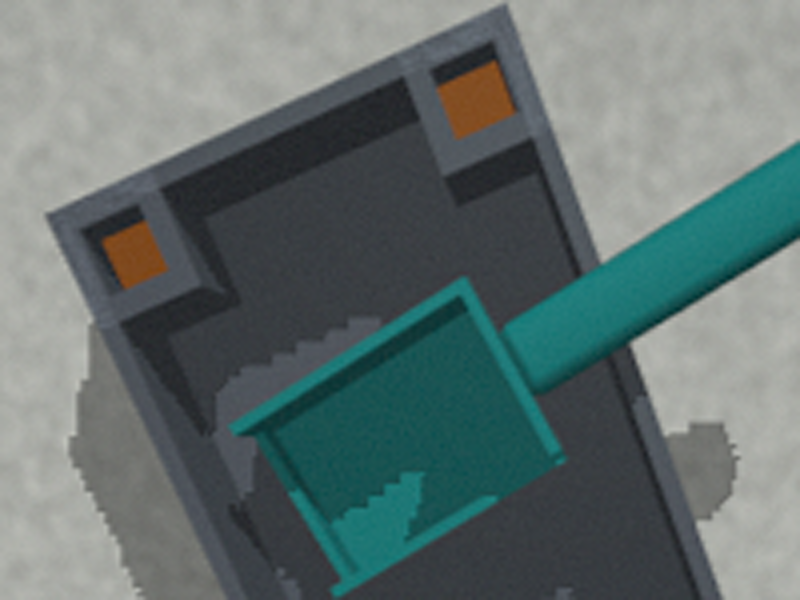

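View pics/w1d.png

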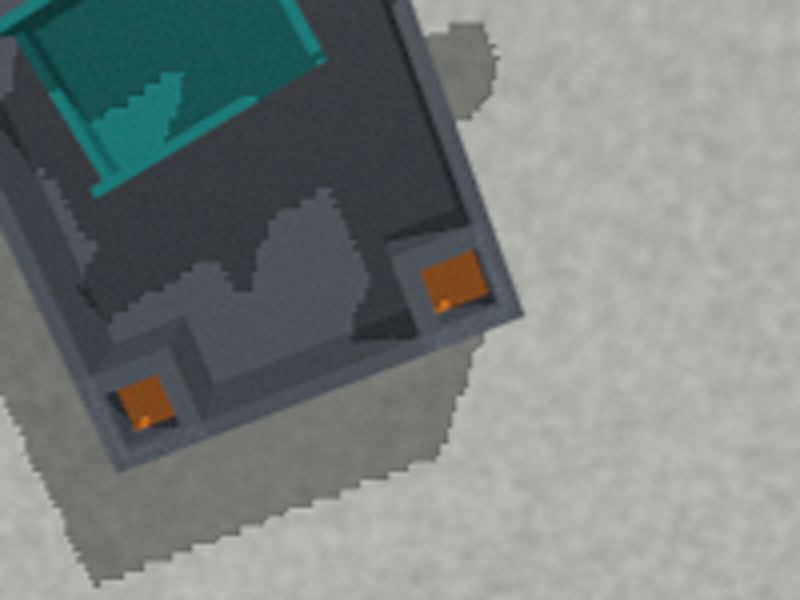

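```bash
python3 - <<'E'
from h import *
q=[(151.75,53.5),(266.5,1.25),(330.5,178.5),(230.25,217.5)]
P=np.array([onz('w1',u,.045)[:2] for u in q]); print(P.round(4)); 
s=[np.linalg.norm(P[i]-P[(i+1)%4]) for i in range(4)]; print('sides',np.round(s,4),'c',P.mean(0).round(4))
yx=((P[1]-P[0])+(P[2]-P[3])); yy=((P[1]-P[2])+(P[0]-P[3])); print('yaw x',np.arctan2(yx[1],yx[0]),'from y',np.arctan2(-yy[0],yy[1]))
c=P.mean(0)
for f in ['w1','w2','side0','scene0']: print(f,proj(f,[*c,.045]).round(1),[proj(f,[*p,.045]).round(1).tolist() for p in P])
for f in ['w1','w2','side0','scene0']:
    im=load(f)[2]; h=cv2.cvtColor(im,cv2.COLOR_BGR2HSV); m=cv2.inRange(h,(82,90,30),(98,255,255))
    n,l,st,ce=cv2.connectedComponentsWithStats(m); i=1+np.argmax(st[1:,4]); print(f,st[i],ce[i])
    ys,xs=np.where(l==i)
    if f=='w1':
        k=xs>285; rect=cv2.minAreaRect(np.c_[xs[k],ys[k]].astype(np.float32)); print(rect, cv2.boxPoints(rect).tolist())
        w=onz(f,rect[0],.056); 
        for z in (.049,.056,.063):
            for p in cv2.boxPoints(rect): print(z,onz(f,p,z).round(4))
E
```

```text
[[ 0.376  -0.2566]
 [ 0.4871 -0.2131]
 [ 0.5529 -0.3799]
 [ 0.4432 -0.4236]]
sides [0.1193 0.1793 0.1181 0.1799] c [ 0.4648 -0.3183]
yaw x 0.37628866696097296 from y 0.3791588804748606
w1 [246.3 119.5] [[151.8, 53.5], [266.5, 1.3], [330.5, 178.5], [230.3, 217.5]]
w2 [244.2  80.2] [[146.4, 9.1], [265.4, -46.5], [330.9, 143.5], [227.5, 184.6]]
side0 [335.4 283.2] [[296.9, 283.0], [318.2, 254.7], [373.7, 283.5], [354.9, 315.2]]
scene0 [194.9 265.4] [[193.5, 237.8], [225.3, 250.9], [196.3, 295.4], [163.1, 280.7]]
w1 [ 197   31  160  119 5481] [266.63017698  92.20926838]
((317.8486328125, 60.151695251464844), (20.57941436767578, 86.68678283691406), 58.079124450683594) [[275.6190185546875, 74.33572387695312], [349.19696044921875, 28.500289916992188], [360.0782470703125, 45.96766662597656], [286.50030517578125, 91.8031005859375]]
0.049 [ 0.495  -0.2762  0.049 ]
0.049 [ 0.5639 -0.2368  0.049 ]
0.049 [ 0.575  -0.2516  0.049 ]
0.049 [ 0.5056 -0.2922  0.049 ]
0.056 [ 0.4951 -0.2769  0.056 ]
0.056 [ 0.5625 -0.2384  0.056 ]
0.056 [ 0.5734 -0.2529  0.056 ]
0.056 [ 0.5055 -0.2925  0.056 ]
0.063 [ 0.4952 -0.2776  0.063 ]
0.063 [ 0.5611 -0.24    0.063 ]
0.063 [ 0.5718 -0.2541  0.063 ]
0.063 [ 0.5053 -0.2929  0.063 ]
w2 [ 193    0  166  113 6152] [261.0003251   55.03429779]
side0 [319 248  29  54 633] [333.03633491 280.01737757]
scene0 [184 255  49  22 444] [201.92342342 266.04954955]
```

```bash
python3 - <<'E'
from h import *
print(tri([('w1',(354.5,37.3)),('side0',(346.8,248)),('scene0',(233,270))]))
for a,b,c in [((266.5,1.25),(319,256.6),(226.4,253)),((151.75,53.5),(298,285),(194.6,239)),((330.5,178.5),(373.6,284),None),((230.25,217.5),(356,316),(164.6,283))]:
    l=[('w1',a),('side0',b)]+([('scene0',c)] if c else [])
    print(tri(l))
    l[0]=('w1',a)
im=load('w2')[2]; h=cv2.cvtColor(im,cv2.COLOR_BGR2HSV)
E
```

```text
(array([ 0.56664622, -0.24696034,  0.05799018]), [np.float64(1.4258116269069487), np.float64(0.5820058606948775), np.float64(0.3219631113000733)])
(array([ 0.48895446, -0.21197961,  0.03467842]), [np.float64(3.288904399725116), np.float64(0.8901780303751846), np.float64(0.2533229062024078)])
(array([ 0.37667505, -0.25672578,  0.03840225]), [np.float64(3.5483306130014745), np.float64(1.2972406238911212), np.float64(0.8082910607990619)])
(array([ 0.55308364, -0.38014827,  0.04287117]), [np.float64(0.23729358068470507), np.float64(0.09295162457456074)])
(array([ 0.44591643, -0.42451804,  0.03860764]), [np.float64(3.482479744881595), np.float64(0.4332711946051073), np.float64(1.0652910754360159)])
```

>>> drive_tool --pt "0.8 0.01 0.04 0 -0.15" --pt "0.8 0.02 0.08 0 -0.3" --pt "0.8 0.03 0.12 0 -0.45" --pt "0.8 0.041 0.159 0 -0.6" --pt "0.8 0.041 0.159 0 -0.75" --pt "0.8 0.041 0.159 -0.03 -0.9" --pt "0.8 0.041 0.159 -0.07 -1.045" --pt "0.8 0.041 0.159 -0.1 -1.045" --pt "0.8 0.041 0.159 -0.1 -1.045"

```text
time_s: 2.45
ee_pos: [0.5378, -0.2575, 0.1397]
tool_rot: [-1.413, 0.821, -0.804]
ft_force: [-0.8, 0.3, -0.6]
finger_gap: 0.802
```

```bash
python3 - <<'E'
from h import *
snap('wrist','w3');snap('side','s3')
im=load('s3')[2]
cv2.imwrite('pics/s3c.png',cv2.resize(im[180:330,250:450],None,fx=4,fy=4,interpolation=cv2.INTER_CUBIC))
E
```

```text
(no output)
```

View pics/w3.png

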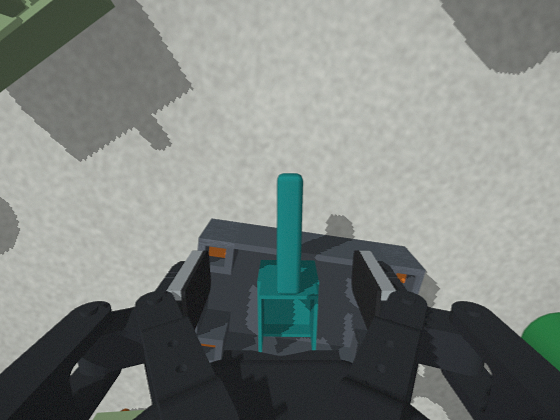

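View pics/s3c.png

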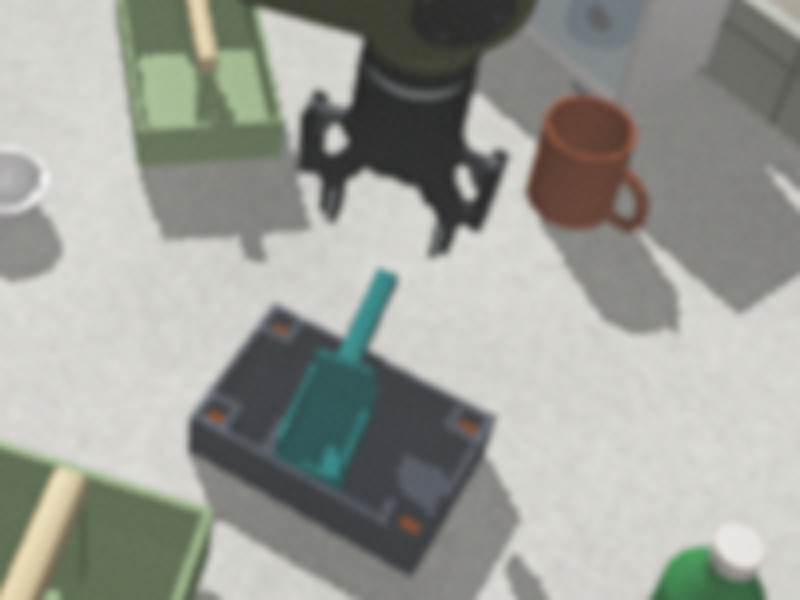

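```bash
python3 - <<'E'
from h import *
print(status.read_state()['ee_pos'])
h=cv2.cvtColor(load('w3')[2],cv2.COLOR_BGR2HSV); m=cv2.inRange(h,(82,90,30),(98,255,255))
for y in (180,200,220,240,255): 
    x=np.where(m[y])[0]; print(y,x.min(),x.max(), onz('w3',((x.min()+x.max())/2,y),.063).round(4))
print('end top', tri([('w3',(289.5,175)),('side0',(346.8,248)),('scene0',(233,270))]), tri([('w3',(289.5,175)),('w1',(354.5,37))]))
print('axis mid at z=.063', proj('w3',[*status.read_state()['ee_pos'][:2],.063]))
E
```

```text
[ 0.54100271 -0.25991094  0.14557404]
180 278 302 [ 0.5644 -0.2487  0.063 ]
200 277 301 [ 0.552  -0.2552  0.063 ]
220 277 301 [ 0.5395 -0.2626  0.063 ]
240 276 301 [ 0.5263 -0.27    0.063 ]
255 276 300 [ 0.516  -0.2757  0.063 ]
end top (array([ 0.56623902, -0.24736569,  0.0578392 ]), [np.float64(0.15584224401551539), np.float64(0.4414060919026742), np.float64(0.4008343990758435)]) (array([ 0.56675848, -0.24667169,  0.06150031]), [np.float64(0.32259668490560417), np.float64(0.2493425580419585)])
axis mid at z=.063 [286.74106213 216.37939032]
```

>>> drive_tool --pt "0.8 0 -0.002 -0.04 -0.01" --pt "0.8 0 -0.002 -0.075 -0.01" --pt "0.8 0 -0.002 -0.094 -0.01" --pt "0.8 0 -0.002 -0.094 -0.01" --pt "0 0 -0.002 -0.094 -0.01" --pt "0 0 -0.002 -0.094 -0.01" --pt "0 0 -0.002 -0.094 -0.01" --pt "0 0 -0.002 -0.094 -0.01" --squeeze 40

```text
time_s: 3.35
ee_pos: [0.5422, -0.2637, 0.0533]
tool_rot: [-1.41, 0.819, -0.824]
ft_force: [0.8, 0.0, 2.3]
finger_gap: 0.201
```

>>> drive_tool --pt "0 0 0 0 0" --pt "0 0 0 0.015 0" --pt "0 0 0 0.04 0" --pt "0 0 0 0.07 0" --pt "0 0 0 0.1 0" --pt "0 0 0 0.13 0" --pt "0 0 0 0.15 0" --pt "0 0 0 0.15 0"

```text
time_s: 4.15
ee_pos: [0.5426, -0.264, 0.2061]
tool_rot: [-1.41, 0.816, -0.828]
ft_force: [0.0, -0.0, -0.1]
finger_gap: 0.201
```

```bash
python3 - <<'E'
from h import *
snap('side','s4')
im=load('s4')[2]
cv2.imwrite('pics/s4c.png',cv2.resize(im[150:330,250:450],None,fx=4,fy=3.3,interpolation=cv2.INTER_CUBIC))
E
```

```text
(no output)
```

View pics/s4c.png

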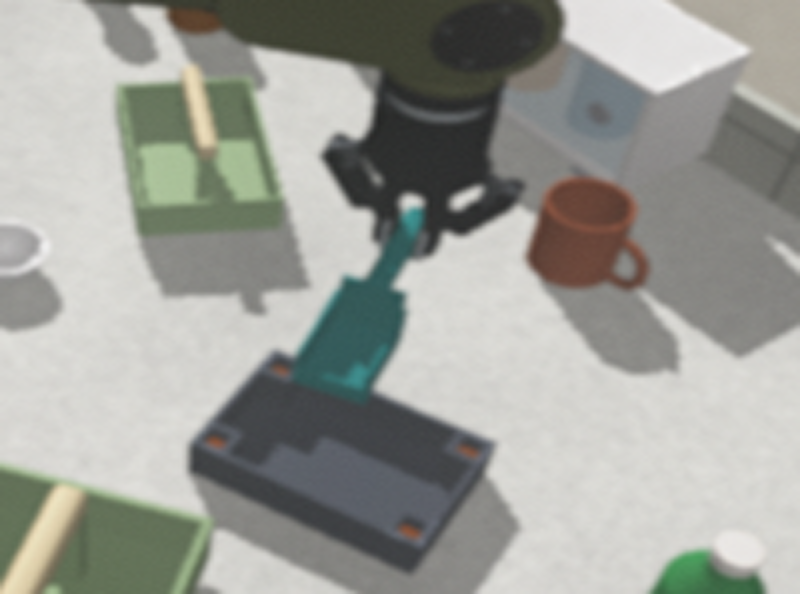

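>>> drive_tool --pt "0 -0.014 0.042 0.01 0" --pt "0 -0.028 0.085 0.02 0" --pt "0 -0.042 0.128 0.03 0" --pt "0 -0.056 0.17 0.04 0" --pt "0 -0.07 0.213 0.045 0" --pt "0 -0.084 0.255 0.045 0" --pt "0 -0.098 0.3 0.045 0" --pt "0 -0.112 0.342 0.045 0" --pt "0 -0.126 0.385 0.045 0" --pt "0 -0.14 0.427 0.045 0"

```text
time_s: 5.2
ee_pos: [0.3991, 0.1652, 0.2442]
tool_rot: [-1.412, 0.824, -0.82]
ft_force: [0.2, -0.7, -0.8]
finger_gap: 0.201
```

>>> drive_tool --pt "0 -0.011 0.035 0 0" --pt "0 -0.021 0.06 0 0" --pt "0 -0.021 0.066 0 0" --pt "0 -0.021 0.066 0 0"

```text
time_s: 5.6
ee_pos: [0.3793, 0.2301, 0.2447]
tool_rot: [-1.413, 0.821, -0.819]
ft_force: [0.1, 0.2, -1.0]
finger_gap: 0.198
```

```bash
python3 - <<'E'
from h import *
snap('wrist','w5');snap('side','s5');snap('scene','c5')
im=load('s5')[2]
E
```

```text
(no output)
```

View pics/w5.png

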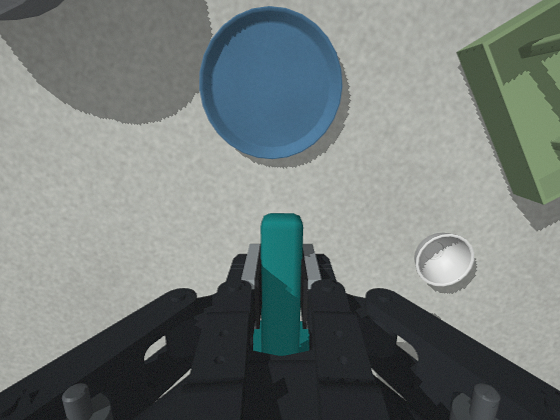

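View pics/s5.png

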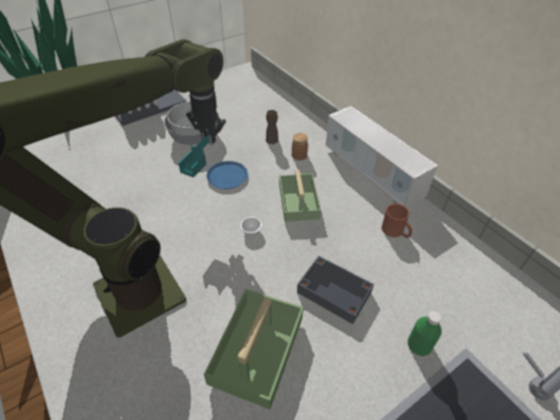

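View pics/c5.png

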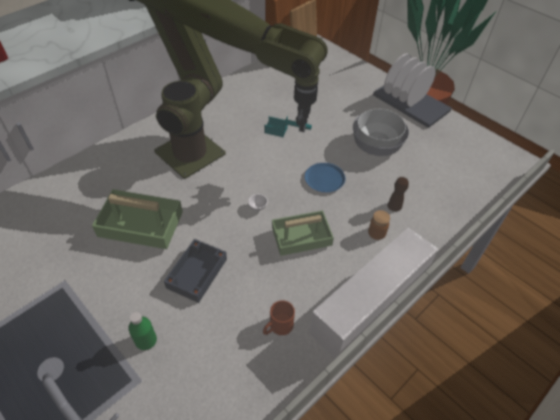

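```bash
python3 - <<'E'
from h import *
C=[]
for f in ['w5','s5','c5']:
    h=cv2.cvtColor(load(f)[2],cv2.COLOR_BGR2HSV); m=cv2.inRange(h,(100,90,40),(120,255,255))
    if f=='c5': m[:,:300]=0
    cs,_=cv2.findContours(m,0,2); c=max(cs,key=cv2.contourArea); e=cv2.fitEllipse(cv2.convexHull(c)); print(f,e, onz(f,e[0],.014).round(4))
    ch=cv2.convexHull(c)[:,0]; W=np.array([onz(f,p,.014)[:2] for p in ch],np.float32); print('  circle', cv2.fitEllipse(W))
    C.append((f,np.array(e[0])))
print(tri(C)); print(tri(C[1:]))
a=load('s5')[2][115:195,160:260]; b=load('c5')[2][85:165,240:340]
cv2.imwrite('pics/c5c.png',np.hstack([cv2.resize(x,None,fx=4,fy=5,interpolation=cv2.INTER_CUBIC) for x in (a,b)]))
print(status.read_state()['ee_pos'])
E
```

```text
w5 ((270.30035400390625, 82.16622924804688), (142.01327514648438, 152.14236450195312), 175.2352294921875) [0.4622 0.2896 0.014 ]
  circle ((0.4578700363636017, 0.287091463804245), (0.15326863527297974, 0.1538248211145401), 132.99502563476562)
s5 ((226.7626953125, 174.7078857421875), (25.639297485351562, 39.33501434326172), 85.39891815185547) [0.4546 0.2808 0.014 ]
  circle ((0.45583376288414, 0.28273534774780273), (0.14109480381011963, 0.1445285528898239), 44.471519470214844)
c5 ((323.6077880859375, 177.5022735595703), (25.745126724243164, 36.61589813232422), 99.45172119140625) [0.4611 0.2803 0.014 ]
  circle ((0.459917813539505, 0.28129446506500244), (0.13164067268371582, 0.13734284043312073), 100.50191497802734)
(array([0.45915503, 0.28818472, 0.00657525]), [np.float64(3.812549423164604), np.float64(0.2657062883617129), np.float64(0.8898263433847377)])
(array([0.45726627, 0.28560085, 0.00821136]), [np.float64(0.2147745658934658), np.float64(0.21140742797591003)])
[0.38018332 0.22895976 0.24557145]
```

View pics/c5c.png

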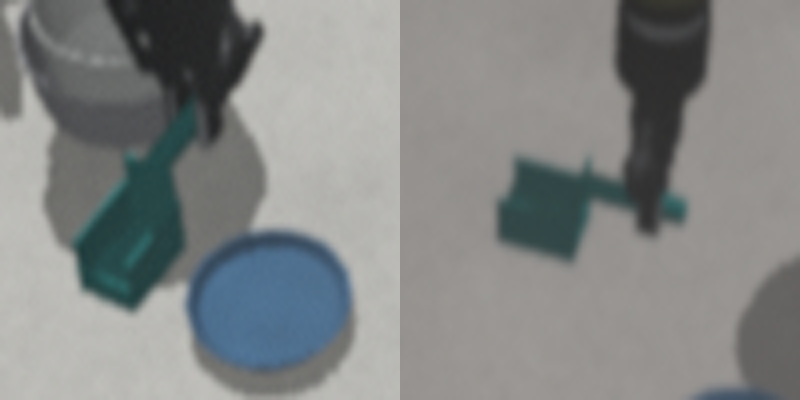

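```bash
python3 - <<'E'
from h import *
t=np.array([.3802,.2290]); y=.51; u=np.array([np.cos(y),np.sin(y)]); v=np.array([-u[1],u[0]])
b=t+[-.086,-.045]; print(b)
for sx in(-35,35):
  for sy in(-25,25):
    p=[*(b+u*sx/1e3+v*sy/1e3),.1975]; print(sx,sy,proj('s5',p).round(1),proj('c5',p).round(1))
p=[*(b+u*.126),.1975+.058]; print('end top',proj('w5',p),proj('c5',p),proj('s5',p))
print(tri([('s5',(192.5,177)),('c5',(265,132))]))
E
```

```text
[0.2942 0.184 ]
-35 -25 [192.4 176.8] [263.2 131.9]
-35 25 [178.7 171.9] [267.7 123. ]
35 -25 [205.2 163.2] [282.4 136.2]
35 25 [191.8 158.6] [286.5 127.1]
end top [277.54399021 221.9188959 ] [310.78562349 124.20819862] [212.07230401 130.16313641]
(array([0.27759088, 0.15127988, 0.19290765]), [np.float64(0.46877951106711063), np.float64(0.40395294630003553)])
```

>>> drive_tool --pt "0 0.04 0.025 0 0" --pt "0 0.08 0.05 0 0" --pt "0 0.12 0.075 0 0" --pt "0 0.155 0.096 -0.01 0" --pt "0 0.163 0.101 -0.05 0" --pt "0 0.163 0.101 -0.09 0" --pt "0 0.163 0.101 -0.13 0" --pt "0 0.163 0.101 -0.16 0" --pt "0 0.163 0.101 -0.175 0" --pt "0 0.163 0.101 -0.175 0"

```text
time_s: 6.75
ee_pos: [0.5419, 0.329, 0.0684]
tool_rot: [-1.414, 0.826, -0.821]
ft_force: [0.1, -0.2, 0.2]
finger_gap: 0.201
```

```bash
python3 - <<'E'
from h import *
snap('side','s6');snap('scene','c6')
a=load('s6')[2][125:205,180:280]; b=load('c6')[2][135:215,270:370]
cv2.imwrite('pics/c6c.png',np.hstack([cv2.resize(x,None,fx=4,fy=5,interpolation=cv2.INTER_CUBIC) for x in (a,b)]))
print(status.read_state()['ee_pos'],status.read_state()['ft_force'])
E
```

```text
[0.54420133 0.33078453 0.07268658] [ 0.19587677 -1.20429186 -0.9110701 ]
```

View pics/c6c.png

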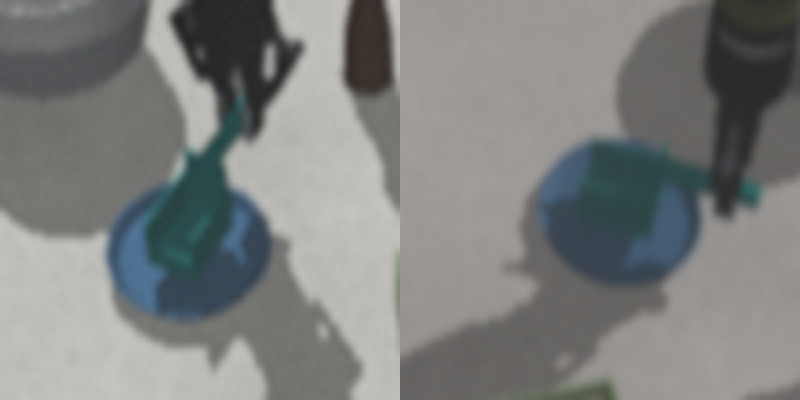

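>>> drive_tool --pt "0 0 0 -0.006 0" --pt "0 0 0 -0.011 0" --pt "0 0 0 -0.015 0" --pt "0 0 0 -0.017 0" --pt "0 0 0 -0.017 0" --pt "0 0 0 -0.017 0"

```text
time_s: 7.45
ee_pos: [0.5429, 0.331, 0.0545]
tool_rot: [-1.41, 0.821, -0.821]
ft_force: [-0.1, -0.3, 0.2]
finger_gap: 0.2
```

>>> drive_tool --pt "0 0 0 -0.001 0" --pt "0 0 0 -0.002 0" --pt "0 0 0 -0.002 0"

```text
time_s: 7.75
ee_pos: [0.5435, 0.3315, 0.0535]
tool_rot: [-1.409, 0.821, -0.822]
ft_force: [-1.5, 1.3, 5.6]
finger_gap: 0.199
```

>>> drive_tool --pt "0.3 0 0 -0.001 0" --pt "0.5 0 0 -0.001 0" --pt "0.6 0 0 -0.001 0" --pt "0.6 0 0 -0.001 0" --pt "0.6 0 0 0.02 0" --pt "0.6 0 0 0.06 0" --pt "0.6 0 0 0.1 0" --pt "0.6 0 0 0.14 0" --pt "0.6 -0.03 -0.01 0.17 0" --pt "0.6 -0.06 -0.02 0.19 0"

```text
time_s: 8.75
ee_pos: [0.4835, 0.3112, 0.2455]
tool_rot: [-1.406, 0.82, -0.823]
ft_force: [-0.4, -0.1, 0.4]
finger_gap: 0.601
```

```bash
python3 - <<'E'
from h import *
snap('side','s7');snap('scene','c7');snap('wrist','w7')
a=load('s7')[2][125:205,180:280]; b=load('c7')[2][135:215,270:370]
cv2.imwrite('pics/c7c.png',np.hstack([cv2.resize(x,None,fx=4,fy=5,interpolation=cv2.INTER_CUBIC) for x in (a,b)]))
E
```

```text
(no output)
```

View pics/c7c.png

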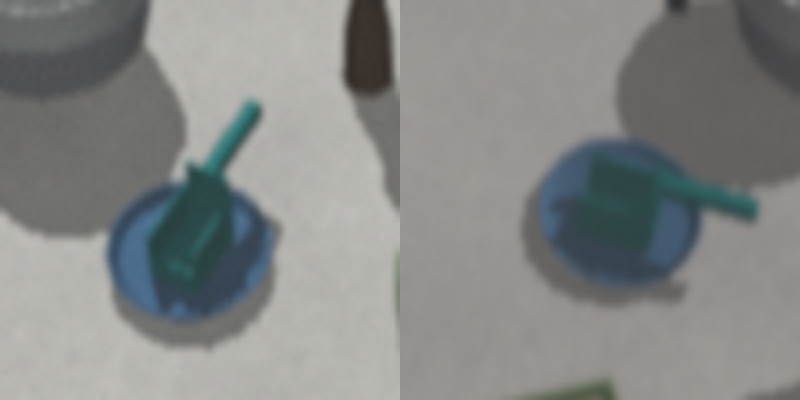

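View pics/w7.png

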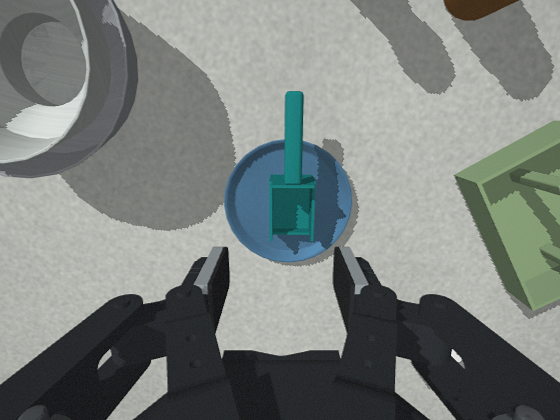

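Scoop stands flat in the dish, centred, with the bowl at (293,208) and the dish centre at (289,200) in w7. Now the caddy.

>>> drive_tool --pt "1 0.009 -0.045 0.02 0.13" --pt "1 0.018 -0.09 0.03 0.26" --pt "1 0.027 -0.135 0.03 0.39" --pt "1 0.036 -0.18 0.03 0.52" --pt "1 0.045 -0.225 0.03 0.585" --pt "1 0.054 -0.27 0.03 0.585" --pt "1 0.064 -0.315 0.03 0.585" --pt "1 0.074 -0.35 0.03 0.585" --pt "1 0.074 -0.356 0.03 0.585" --pt "1 0.074 -0.356 0.03 0.585"

```text
time_s: 9.9
ee_pos: [0.557, -0.0461, 0.2707]
tool_rot: [-1.539, 0.373, -0.368]
ft_force: [-0.1, 0.4, -0.7]
finger_gap: 1.0
```

```bash
python3 - <<'E'
from h import *
snap('wrist','w8');print(status.read_state()['ee_pos'],status.read_state()['tool_rot'])
im=load('w8')[2]; cv2.imwrite('pics/w8c.png',cv2.resize(im[0:260,120:440],None,fx=2.3,fy=2.3,interpolation=cv2.INTER_CUBIC))
E
```

```text
[ 0.55691223 -0.04503822  0.27099763] [-1.53869794  0.37094885 -0.36740061]
```

View pics/w8c.png

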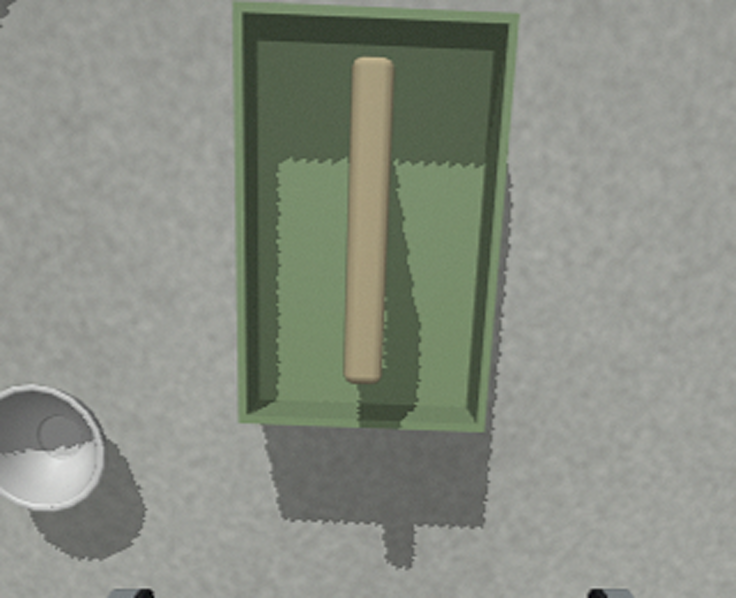

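```bash
python3 - <<'E'
from h import *
f='w8'
q=[(x/2.3+120,y/2.3) for x,y in [(234,2),(519,14),(486,431),(239,422)]]
P=np.array([onz(f,u,.057)[:2] for u in q]); s=[np.linalg.norm(P[i]-P[(i+1)%4]) for i in range(4)]
yy=P[0]-P[3]+P[1]-P[2]; print('rim c',P.mean(0).round(4),np.round(s,4),'yaw',np.arctan2(-yy[0],yy[1]))
b=[(x/2.3+120,y/2.3) for x,y in [(373,58),(362,381)]]
B=np.array([onz(f,u,.105) for u in b]); d=B[0]-B[1]; print('bar c',B.mean(0).round(4),np.linalg.norm(d),'yaw',np.arctan2(-d[0],d[1]))
# bar edges mask per row
h=cv2.cvtColor(load(f)[2],cv2.COLOR_BGR2HSV); m=cv2.inRange(h,(10,50,110),(24,150,255))
n,l,st,ce=cv2.connectedComponentsWithStats(m); i=1+np.argmax(st[1:,4]); print(st[i])
m=(l==i)
for y in range(st[i][1]+5,st[i][1]+st[i][3],25):
    x=np.where(m[y])[0]; print(y,x.min(),x.max(),onz(f,((x.min()+x.max())/2,y),.105).round(4))
for g in ('wrist0',):
    h=cv2.cvtColor(load(g)[2],cv2.COLOR_BGR2HSV); mm=cv2.inRange(h,(10,50,110),(24,150,255)); n,l,st,ce=cv2.connectedComponentsWithStats(mm); i=1+np.argmax(st[1:,4]); ys,xs=np.where(l==i); rc=cv2.minAreaRect(np.c_[xs,ys].astype(np.float32)); print(g,rc)
ys,xs=np.where(m); r8=cv2.minAreaRect(np.c_[xs,ys].astype(np.float32)); print('tri bar mid',tri([('w8',np.array(r8[0])),('wrist0',np.array(rc[0]))]),r8)
for p in P: print(proj('wrist0',[*p,.057]).round(1))
E
```

```text
rim c [0.5938 0.0265] [0.1193 0.1796 0.1209 0.1797] yaw -0.508852325947702
bar c [0.5933 0.0271 0.105 ] 0.11917844483381512 yaw -0.5101677612988464
[ 270   25   21  141 2282]
30 273 290 [0.6202 0.0762 0.105 ]
55 273 289 [0.6111 0.0591 0.105 ]
80 272 288 [0.6011 0.0416 0.105 ]
105 272 287 [0.5911 0.0231 0.105 ]
130 271 286 [0.5803 0.004  0.105 ]
155 270 285 [ 0.5689 -0.016   0.105 ]
wrist0 ((217.30914306640625, 160.84109497070312), (18.61458969116211, 135.5282440185547), 27.255327224731445)
tri bar mid (array([0.59504164, 0.03071903, 0.10555208]), [np.float64(0.23316544186418375), np.float64(0.24634299065114093)]) ((279.7430725097656, 94.99266052246094), (17.250102996826172, 140.3427276611328), 1.6365768909454346)
[210.8  40.1]
[322.2 106.8]
[238.8 255.1]
[136.9 204.1]
```

>>> drive_tool --pt "0.7 0.018 0.036 0 -0.039" --pt "0.7 0.0365 0.072 -0.01 -0.039" --pt "0.7 0.0365 0.072 -0.06 -0.039" --pt "0.7 0.0365 0.072 -0.1 -0.039" --pt "0.7 0.0365 0.072 -0.14 -0.039" --pt "0.7 0.0365 0.072 -0.17 -0.039" --pt "0.7 0.0365 0.072 -0.181 -0.039" --pt "0.7 0.0365 0.072 -0.181 -0.039" --pt "0.7 0.0365 0.072 -0.181 -0.039"

```text
time_s: 10.85
ee_pos: [0.5945, 0.0276, 0.093]
tool_rot: [-1.533, 0.396, -0.4]
ft_force: [0.8, -1.6, 0.7]
finger_gap: 0.696
```

>>> drive_tool --pt "0 0 0 0 0" --pt "0 0 0 0 0" --pt "0 0 0 0 0" --pt "0 0 0 0 0" --pt "0 0 0 0 0" --pt "0 0 0 0 0" --squeeze 100

```text
time_s: 11.45
ee_pos: [0.5937, 0.0273, 0.0927]
tool_rot: [-1.533, 0.399, -0.399]
ft_force: [-4.9, 2.1, 6.0]
finger_gap: 0.167
```

>>> drive_tool --pt "0 0 0 0.006 0" --pt "0 0 0 0.02 0" --pt "0 0 0 0.04 0" --pt "0 0 0 0.065 0" --pt "0 0 0 0.09 0" --pt "0 0 0 0.11 0" --pt "0 0 0 0.12 0" --pt "0 0 0 0.12 0" --pt "0 0 0 0.12 0"

```text
time_s: 12.35
ee_pos: [0.5928, 0.0269, 0.2102]
tool_rot: [-1.534, 0.4, -0.398]
ft_force: [-0.1, -0.0, -5.1]
finger_gap: 0.166
```

```bash
python3 - <<'E'
from h import *
snap('side','s9');snap('wrist','w9');snap('scene','c9');s=status.read_state();print(s['ee_pos'],s['tool_rot'],s['ft_force'],s['wrist_torque'])
a=load('s9')[2][110:230,240:380]; b=load('c9')[2][140:260,240:380]
cv2.imwrite('pics/c9c.png',np.hstack([cv2.resize(x,None,fx=2.8,fy=4,interpolation=cv2.INTER_CUBIC) for x in (a,b)]))
E
```

```text
[0.59252517 0.02699432 0.20930898] [-1.53441304  0.40159702 -0.3964832 ] [ 0.34325434 -0.06390541 -5.30942868] [ 0.02532261 -0.01453414  0.01637065]
```

View pics/c9c.png

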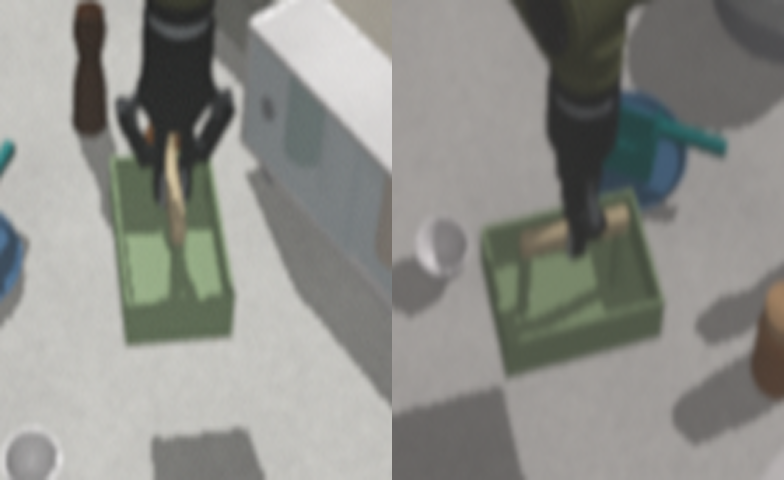

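View pics/w9.png

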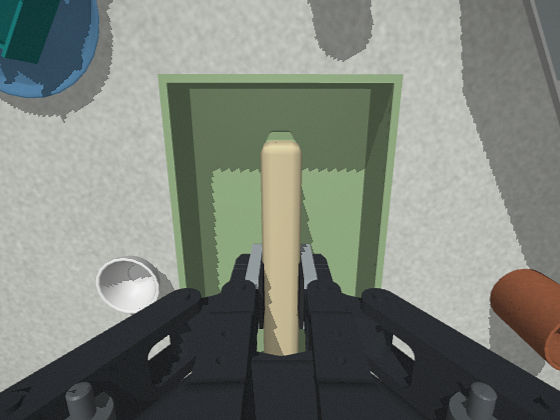

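>>> drive_tool --pt "0 0 0 0.03 0" --pt "0 -0.01 -0.03 0.06 0.1" --pt "0 -0.02 -0.07 0.09 0.2" --pt "0 -0.03 -0.11 0.11 0.3" --pt "0 -0.04 -0.15 0.12 0.4" --pt "0 -0.05 -0.19 0.12 0.5" --pt "0 -0.06 -0.23 0.12 0.6" --pt "0 -0.07 -0.27 0.12 0.7" --pt "0 -0.08 -0.31 0.12 0.8" --pt "0 -0.09 -0.35 0.12 0.887"

```text
time_s: 13.5
ee_pos: [0.5026, -0.3244, 0.3299]
tool_rot: [-1.548, -0.298, 0.3]
ft_force: [0.4, -0.2, -5.1]
finger_gap: 0.164
```

>>> drive_tool --pt "0 -0.006 -0.035 0 0" --pt "0 -0.0125 -0.055 0 0" --pt "0 -0.0125 -0.06 0 0" --pt "0 -0.0125 -0.06 0 0" --pt "0 -0.0125 -0.06 0 0"

```text
time_s: 14.0
ee_pos: [0.4912, -0.3822, 0.3305]
tool_rot: [-1.549, -0.297, 0.297]
ft_force: [-0.0, 1.0, -5.3]
finger_gap: 0.168
```

```bash
python3 - <<'E'
from h import *
snap('wrist','w10');s=status.read_state();print(s['ee_pos'],s['tool_rot'],s['ft_force'],s['finger_gap'])
im=load('w10')[2]; cv2.imwrite('pics/w10c.png',cv2.resize(im[0:200,120:440],None,fx=2.5,fy=2.5,interpolation=cv2.INTER_CUBIC))
E
```

```text
[ 0.49132109 -0.38200017  0.3308453 ] [-1.54920804 -0.29722224  0.29755671] [-0.18132924 -0.29278144 -5.26930609] 0.1647784555829361
```

View pics/w10c.png

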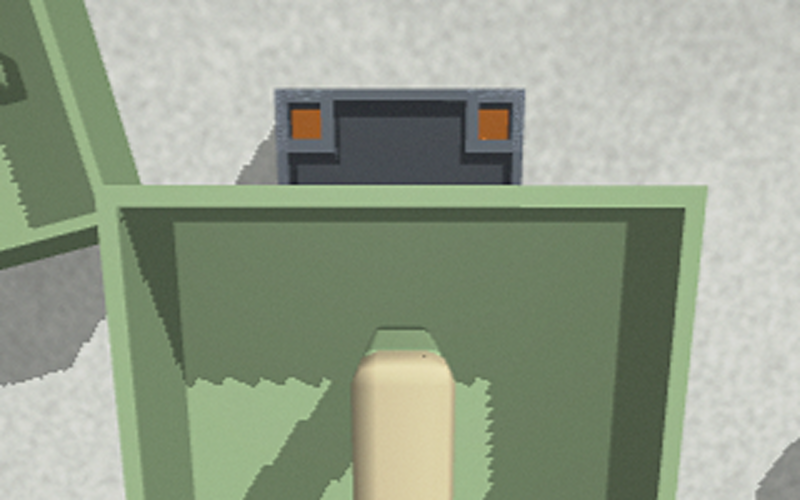

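>>> drive_tool --pt "0 0.015 -0.037 0 0" --pt "0 0.03 -0.074 0 0" --pt "0 0.045 -0.112 0 0" --pt "0 0.055 -0.139 0 0" --pt "0 0.055 -0.139 0 0" --pt "0 0.055 -0.139 0 0" --pt "0 0.055 -0.139 0 0"

```text
time_s: 14.75
ee_pos: [0.5464, -0.5206, 0.3315]
tool_rot: [-1.55, -0.298, 0.298]
ft_force: [-0.2, 0.2, -4.8]
finger_gap: 0.165
```

```bash
python3 - <<'E'
from h import *
snap('wrist','w11');s=status.read_state();print(s['ee_pos'],s['tool_rot'],s['ft_force'],s['finger_gap'])
im=load('w11')[2]; cv2.imwrite('pics/w11c.png',cv2.resize(im[0:200,120:440],None,fx=2.5,fy=2.5,interpolation=cv2.INTER_CUBIC))
E
```

```text
[ 0.54631586 -0.52060253  0.3318016 ] [-1.55016614 -0.29782135  0.29744133] [ 0.41755109  0.39827321 -6.21233275] 0.16678713403627765
```

View pics/w11c.png

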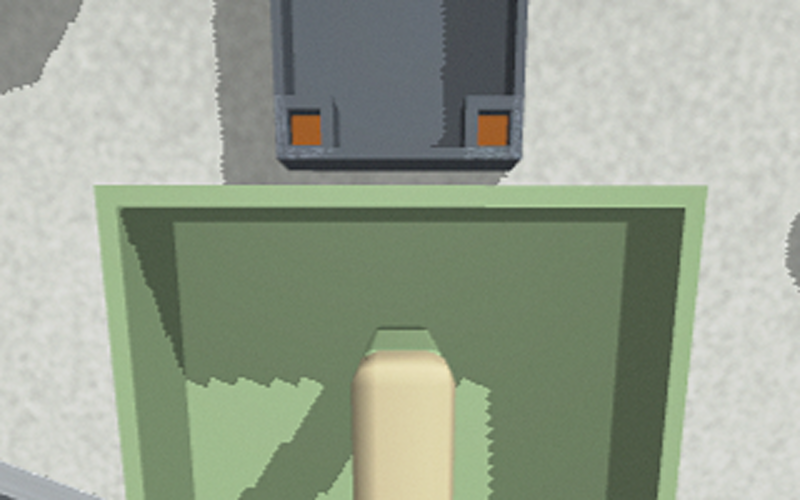

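```bash
python3 - <<'E'
from h import *
a=load('w10')[2][30:66,225:335]; b=load('w11')[2][30:72,225:335]
cv2.imwrite('pics/z.png',np.vstack([cv2.resize(x,None,fx=7,fy=7,interpolation=cv2.INTER_CUBIC) for x in (a,b)]))
E
```

```text
(no output)
```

View pics/z.png

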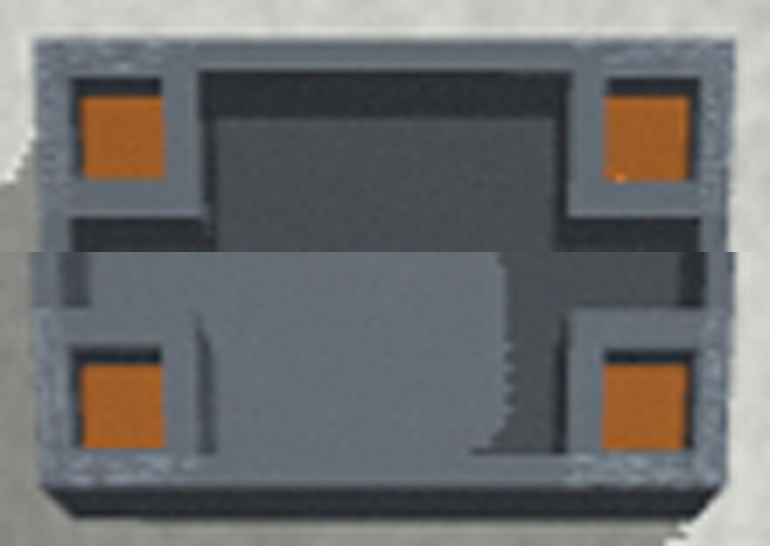

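```bash
cat > m.py <<'E'
from h import *
px=lambda x,y:((x+.5)/7-.5+225,(y+.5)/7-.5+30)
S={}
for n,f,x0,x1,y0,y1 in [('L+','w10',70,165,77,182),('R+','w10',605,700,77,182),('L-','w11',70,163,94,201),('R-','w11',605,697,94,201)]:
    c=[onz(f,px(x,y),.045)[:2] for x in(x0,x1) for y in (y0,y1)]; S[n]=np.mean(c,0); print(n,S[n].round(4))
c=np.mean(list(S.values()),0); yx=S['R+']-S['L+']+S['R-']-S['L-']; yy=S['L+']-S['L-']+S['R+']-S['R-']
print('sockets c',c.round(4),'yaw',np.arctan2(yx[1],yx[0]).round(4),np.arctan2(-yy[0],yy[1]).round(4),'dx',np.linalg.norm(yx)/2,'dy',np.linalg.norm(yy)/2)
R=[onz('w10',px(33,40),.045)[:2],onz('w10',px(736,40),.045)[:2],onz('w11',px(40,234),.045)[:2],onz('w11',px(729,234),.045)[:2]]
print('rim c',np.mean(R,0).round(4),np.linalg.norm(R[0]-R[1]),np.linalg.norm(R[2]-R[3]),np.linalg.norm(R[0]-R[2]))
# caddy in hand
for f,z,T in [('w10',.3308,np.array([.4913,-.3820])),('w11',.3318,np.array([.5463,-.5206])),('w9',.2093,np.array([.5925,.0270]))]:
    y= -.509 if f=='w9' else .378
    u=np.array([np.cos(y),np.sin(y)]);v=np.array([-u[1],u[0]])
    rim=z-.0927+.095-.038
    q=[(159,75),(403,75)] if f=='w9' else [((95+.5)/2.5-.5+120,(185.5)/2.5-.5),((707.5)/2.5-.5+120,185.5/2.5-.5)]
    P=[onz(f,p,rim)[:2] for p in q]; m=np.mean(P,0); d=P[1]-P[0]
    cc=m-v*.09-T
    print(f,'width',np.linalg.norm(d),'yaw',np.arctan2(d[1],d[0]),'caddy c - TCP in tool frame',(cc@u).round(4),(cc@v).round(4),'world',(cc+T).round(4))
E
python3 m.py
```

```text
L+ [ 0.3936 -0.2649]
R+ [ 0.4794 -0.2308]
L- [ 0.4496 -0.4063]
R- [ 0.5356 -0.372 ]
sockets c [ 0.4645 -0.3185] yaw 0.3783 0.378 dx 0.09241700123357212 dy 0.15201986656501457
rim c [ 0.4645 -0.3184] 0.11998907271852845 0.12053657160660554 0.1797428844890011
w10 width 0.12008194398816828 yaw 0.37784864078290864 caddy c - TCP in tool frame -0.0005 -0.0007 world [ 0.4911 -0.3828]
w11 width 0.11995706159171188 yaw 0.3786633144784098 caddy c - TCP in tool frame -0.0002 -0.0007 world [ 0.5463 -0.5213]
w9 width 0.1199690251956712 yaw -0.5100203339500666 caddy c - TCP in tool frame 0.0003 -0.0011 world [0.5922 0.0259]
```

>>> drive_tool --pt "0 -0.0164 0.0406 0 0" --pt "0 -0.0328 0.0812 0 0" --pt "0 -0.049 0.1218 0 0" --pt "0 -0.0655 0.1625 0 0" --pt "0 -0.0818 0.2029 0 0" --pt "0 -0.0818 0.2029 -0.04 0" --pt "0 -0.0818 0.2029 -0.08 0" --pt "0 -0.0818 0.2029 -0.12 0" --pt "0 -0.0818 0.2029 -0.15 0" --pt "0 -0.0818 0.2029 -0.171 0"

```text
time_s: 15.8
ee_pos: [0.4629, -0.3171, 0.1582]
tool_rot: [-1.548, -0.296, 0.298]
ft_force: [0.8, 0.3, -5.1]
finger_gap: 0.167
```

>>> drive_tool --pt "0 0 0 0 0" --pt "0 0 0 0 0" --pt "0 0 0 0 0"

```text
time_s: 16.1
ee_pos: [0.4653, -0.3197, 0.1631]
tool_rot: [-1.554, -0.299, 0.295]
ft_force: [1.1, -0.1, -6.1]
finger_gap: 0.164
```

```bash
python3 - <<'E'
from h import *
for i in range(3):
    snap('side','s12'); s=status.read_state();print(s['ee_pos'],s['tool_rot'],s['ft_force'],s['finger_gap'])
snap('scene','c12')
a=load('s12')[2][205:335,270:400]; b=load('c12')[2][185:315,130:260]
cv2.imwrite('pics/c12c.png',np.hstack([cv2.resize(x,None,fx=3,fy=4,interpolation=cv2.INTER_CUBIC) for x in (a,b)]))
E
```

```text
[ 0.46535017 -0.31986983  0.16316987] [-1.55398418 -0.29930715  0.29454896] [-2.06532275e-03 -1.99274721e-01 -4.64175493e+00] 0.16743782682444158
[ 0.46525242 -0.31986878  0.16292485] [-1.55371282 -0.29897666  0.29465241] [-0.21400288 -0.50389005 -5.31850573] 0.16970377810729703
[ 0.46506439 -0.31977321  0.16249489] [-1.55316538 -0.29852151  0.29494937] [-0.11860116  0.1352209  -4.48031386] 0.16491644685131923
```

View pics/c12c.png

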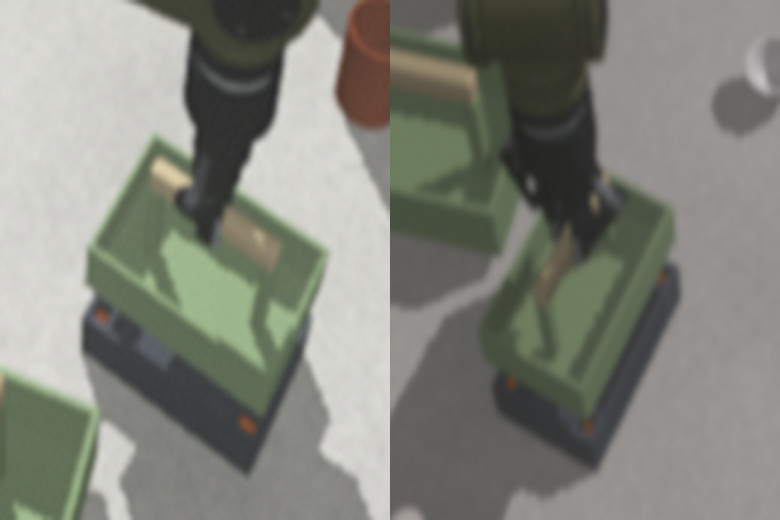

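>>> drive_tool --pt "0 0 0 0 0" --pt "0 0 0 0 0" --pt "0 0 0 0 0" --pt "0 0 0 0 0" --pt "0 0 0 0 0"

```text
time_s: 16.8
ee_pos: [0.4642, -0.3191, 0.1602]
tool_rot: [-1.55, -0.296, 0.297]
ft_force: [-0.3, -0.8, -5.3]
finger_gap: 0.164
```

>>> drive_tool --pt "0 0.0003 0.0013 0 0" --pt "0 0.0003 0.0013 -0.005 0" --pt "0 0.0003 0.0013 -0.01 0" --pt "0 0.0003 0.0013 -0.015 0" --pt "0 0.0003 0.0013 -0.019 0" --pt "0 0.0003 0.0013 -0.019 0" --pt "0 0.0003 0.0013 -0.019 0" --pt "0 0.0003 0.0013 -0.019 0" --pt "0 0.0003 0.0013 -0.019 0" --pt "0 0.0003 0.0013 -0.019 0"

```text
time_s: 17.8
ee_pos: [0.4646, -0.3179, 0.1416]
tool_rot: [-1.551, -0.297, 0.296]
ft_force: [-0.3, 0.3, -5.6]
finger_gap: 0.168
```

```bash
python3 - <<'E'
from h import *
snap('side','s13'); snap('scene','c13'); s=status.read_state();print(s['ee_pos'],s['tool_rot'],s['ft_force'],s['finger_gap'])
a=load('s13')[2][205:335,270:400]; b=load('c13')[2][185:315,130:260]
cv2.imwrite('pics/c13c.png',np.hstack([cv2.resize(x,None,fx=3,fy=4,interpolation=cv2.INTER_CUBIC) for x in (a,b)]))
E
```

```text
[ 0.4645669  -0.31786914  0.14149138] [-1.55058455 -0.29673874  0.29643319] [ 0.06693955  0.33566222 -5.65850584] 0.16501704104465856
```

View pics/c13c.png

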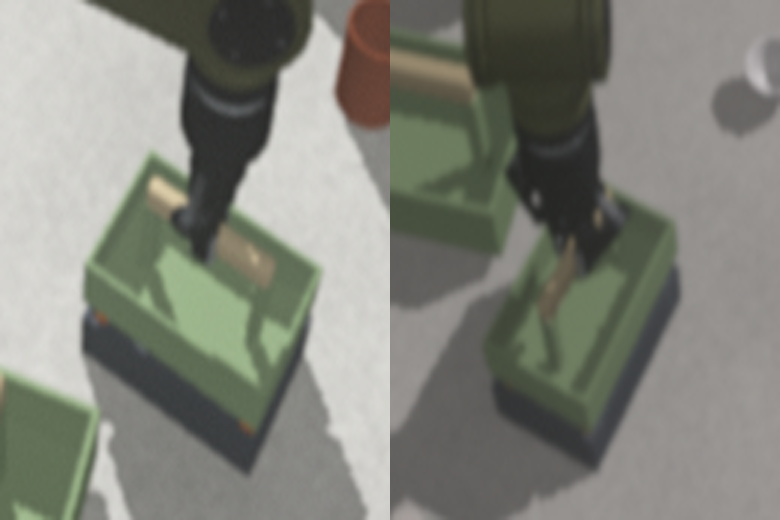

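Aligned, lugs just above the sockets. Lowering slowly and watching the force.

>>> drive_tool --pt "0 0 0 -0.002 0" --pt "0 0 0 -0.004 0" --pt "0 0 0 -0.006 0" --pt "0 0 0 -0.008 0" --pt "0 0 0 -0.008 0" --pt "0 0 0 -0.008 0" --pt "0 0 0 -0.008 0"

```text
time_s: 18.6
ee_pos: [0.4646, -0.3179, 0.1334]
tool_rot: [-1.551, -0.297, 0.296]
ft_force: [-0.5, 0.3, -4.9]
finger_gap: 0.166
```

>>> drive_tool --pt "0 0 0 -0.0015 0" --pt "0 0 0 -0.003 0" --pt "0 0 0 -0.0045 0" --pt "0 0 0 -0.006 0" --pt "0 0 0 -0.007 0" --pt "0 0 0 -0.007 0" --pt "0 0 0 -0.007 0"

```text
time_s: 19.3
ee_pos: [0.4647, -0.318, 0.127]
tool_rot: [-1.551, -0.297, 0.296]
ft_force: [-2.3, 1.9, 0.2]
finger_gap: 0.169
```

>>> drive_tool --pt "0 0 0 -0.001 0" --pt "0 0 0 -0.002 0" --pt "0 0 0 -0.002 0" --pt "0 0 0 -0.002 0"

```text
time_s: 19.7
ee_pos: [0.4652, -0.3182, 0.1261]
tool_rot: [-1.552, -0.298, 0.296]
ft_force: [-4.0, 4.0, 5.4]
finger_gap: 0.164
```

>>> drive_tool --pt "0.3 0 0 0 0" --pt "0.5 0 0 0 0" --pt "0.6 0 0 0 0" --pt "0.6 0 0 0 0" --pt "0.6 0 0 0.03 0" --pt "0.6 0 0 0.07 0" --pt "0.6 0 0 0.11 0" --pt "0.6 0 0 0.15 0" --pt "0.6 0.02 -0.04 0.17 0" --pt "0.6 0.04 -0.08 0.17 0"

```text
time_s: 20.7
ee_pos: [0.5065, -0.3995, 0.3008]
tool_rot: [-1.559, -0.303, 0.293]
ft_force: [0.7, -0.1, 1.0]
finger_gap: 0.595
```

>>> drive_tool --pt "1 0 0 0 0" --pt "1 0 0 0 0" --pt "1 0 0 0 0" --pt "1 0 0 0 0"

```text
time_s: 21.1
ee_pos: [0.5042, -0.397, 0.2944]
tool_rot: [-1.55, -0.297, 0.297]
ft_force: [0.5, -0.8, -0.5]
finger_gap: 0.999
```

```bash
python3 - <<'E'
from h import *
snap('wrist','w14');snap('side','s14'); snap('scene','c14'); s=status.read_state();print(s['ee_pos'],s['tool_rot'],s['ft_force'],s['finger_gap'])
a=load('s14')[2][205:335,270:400]; b=load('c14')[2][185:315,130:260]
cv2.imwrite('pics/c14c.png',np.hstack([cv2.resize(x,None,fx=3,fy=4,interpolation=cv2.INTER_CUBIC) for x in (a,b)]))
E
```

```text
[ 0.50435538 -0.39715446  0.29477424] [-1.55083657 -0.29734842  0.29671998] [-0.5177882   0.05001284 -0.0634591 ] 1.0019087707518344
```

View pics/c14c.png

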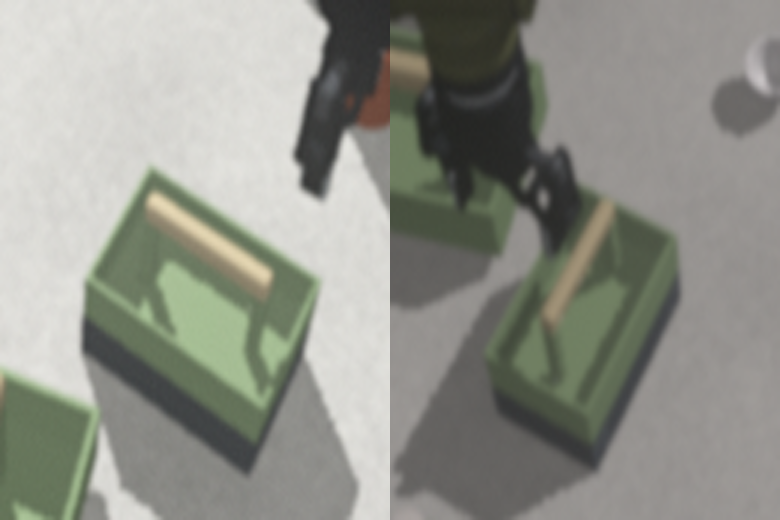

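View pics/w14.png

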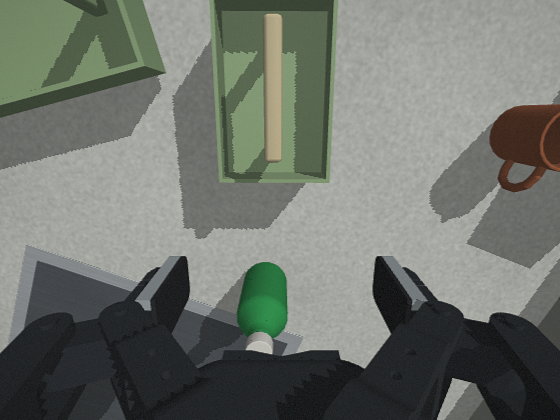

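View pics/s14.png

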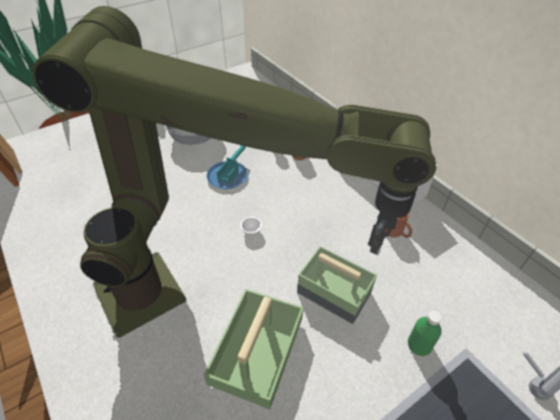

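```bash
python3 - <<'E'
from h import *
L=[]
for f in ['w14','s14','c14']:
    h=cv2.cvtColor(load(f)[2],cv2.COLOR_BGR2HSV); m=cv2.inRange(h,(10,45,90),(24,170,255))
    roi=np.zeros_like(m); 
    x0,x1,y0,y1={'w14':(250,300,0,175),'s14':(312,366,245,285),'c14':(178,210,230,270)}[f]; roi[y0:y1,x0:x1]=255; m&=roi
    n,l,st,ce=cv2.connectedComponentsWithStats(m); i=1+np.argmax(st[1:,4]); ys,xs=np.where(l==i); rc=cv2.minAreaRect(np.c_[xs,ys].astype(np.float32)); print(f,rc,onz(f,rc[0],.138).round(4)); L.append((f,np.array(rc[0])))
print('bar mid',tri(L)); print(tri([L[1],L[2]]))
b=[onz('w14',p,.138) for p in [(273,13),(274,162.5)]]; print(np.mean(b,0),np.linalg.norm(b[0]-b[1]))
q=[onz('w14',p,.090)[:2] for p in [(219,182),(329.5,182.5)]]; d=q[1]-q[0]; v=np.array([-np.sin(.378),np.cos(.378)]);print('near rim width',np.linalg.norm(d),'yaw',np.arctan2(d[1],d[0]),'centre',np.mean(q,0)+v*.09)
E
```

```text
w14 ((272.0, 87.5), (147.0, 18.0), 90.0) [ 0.4637 -0.3149  0.138 ]
s14 ((339.122802734375, 265.76385498046875), (45.638431549072266, 7.204200267791748), 27.47443199157715) [ 0.4606 -0.3236  0.138 ]
c14 ((192.3322296142578, 250.382568359375), (6.39000940322876, 37.438899993896484), 34.99201965332031) [ 0.4727 -0.3202  0.138 ]
bar mid (array([ 0.46516406, -0.31635966,  0.12681658]), [np.float64(3.361949009224236), np.float64(0.9642583455320248), np.float64(0.13621045415554975)])
(array([ 0.46647478, -0.31771322,  0.12767278]), [np.float64(0.32378879811425143), np.float64(0.2845800587687569)])
[ 0.46639108 -0.31825139  0.138     ] 0.12125378029673418
near rim width 0.120625799432132 yaw 0.3729684915530257 centre [ 0.46557796 -0.31845285]
```

```bash
python3 -c "
from h import *
print(r.finish_job()); print(status.read_state()['time_s'])"
```

```text
the job is handed in; nothing more can be done
None
the job is handed in; nothing more can be done
```

The scoop is in the spoon rest and the caddy is seated on the lower tray. I handed the job in at about 21 s of the 66 s allowed, and no verdict was reported.

**Scoop:** I gripped it by the handle, lifted it out of the tray and set it down with about 6 N of contact. The pictures after release show it upright and flat in the dish. I judged by eye that its bowl is within about 10 mm of the dish's centre; I did not measure that.

**Caddy:** I gripped it by the bar and lifted it; it weighs about 0.53 kg. From two wrist views past the caddy I located the sockets: they came out 92 by 152 mm apart, as they should be. I then lowered it slowly until its weight passed to the tray, pressed lightly and let go.

**Last checks:**
- **Position:** the caddy's centre was about (0.4656, -0.3185) and the tray's (0.4645, -0.3185), so they are about 1 mm apart.
- **Angle:** the caddy is at 0.373 rad and the tray at 0.378 rad.
- **Height:** the bar measured about 127–128 mm above the counter, against 128 mm expected, and no gap showed in either picture.
- **Disagreements:** the side and scene cameras were a few mm off the wrist camera. In the side and scene views the tray's rim came out 35–43 mm high rather than 45 mm, so I used the wrist views for the fit.
- **Everything else:** nothing looked moved in the views, but I did not measure the bystanders. The gripper was open and clear of everything when I handed in.

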